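# Load a tube rack through the swing gate of a feed track against its flip stop

### The arm

A 6-joint arm with a two-finger parallel gripper is mounted at the origin on the work surface; the furniture and walls round the work are solid. World frame = base frame: x ahead of the robot, y to its left, z up, the work surface at z = 0. Lengths are in m, angles in rad, forces in N, time in s.
With the tool pointing down it reaches from about 0.325 to 0.75 m from the base axis. Payload 7.6 kg.
Tool frame: the origin (TCP) lies on the centre line of the jaws, within the pads' length; the fingertips stand r.nose_length ahead of it and the grasp point (between the pads) lies 8 mm behind it (r.nose_length is the distance from the TCP to the fingertips, in m); z points along the fingers, y is the line along which they close (so a half turn about z gives the same grasp; the last joint's range is limited). The gripper opens to 85 mm and grips with 20 to 120 N. Pads are 22 mm wide; open, the fingers measure 114 mm over their backs; the gripper's body (76 mm by 85 mm) begins 54 mm behind the grasp point. The pads swing forward as they close: fully open they stand 13 mm farther back than shut.
Start: joints at [1.103, 0.052, 1.401, -0, 1.689, -0.07], TCP at [0.203, 0.484, 0.215] pointing down, gripper open.
Joint ranges: [-2.9, 2.9], [-0.91, 2.17], [0.12, 2.37], [-1.06, 4.2], [0.26, 2.73], [-2.93, 2.93]. Speed limits (rad/s): [2.57, 2.57, 3.01, 3.14, 3.14, 3.14].

### API

Orientations are given as a rotation vector (axis times angle).
In Python, from station import r gives the robot as it stands.
- The arm moves only by the tool drive_tool, never from a script. Its arguments are lists of equal length, an entry for each row: "fingers": the closure, from 0 (fully open) to 1 (shut); "delta_pos": the shift along the tool's x, y, z normalised to -1 to 1, where 1 is 50 cm, a list of three; "rot": the turn, a rotation vector about the tool's x, y, z normalised to -1 to 1, where 1 is pi rad, a list of three. A call has 1 to 8 rows; each row shifts and turns the commanded pose from where the row before left it, along the tool's axes as they then stand; what a row does not reach is not made up. A row lasts 1/8 s, in which the tool goes at most 62.5 mm and 10.7 degrees, less where a joint would pass 70% of its speed; a pose out of reach is approached as far as the arm can. A call with a number of a shift or a turn outside -1 to 1 is refused whole. A call with a gripper value outside its range is refused whole. The fingers move at their own pace and stop on an object; "squeeze" is the grip in N (left out, the last holds). Time passes only in rows, so rows that do not move let the fingers close. It gives the time, the measured TCP pose, the force, the opening and the grip force at its end, in the units of the state.
- r.get_obs(): the state, without advancing time (a new reading comes with each control period).
- r.camera(name): name is "scene" or "top"; returns (picture, depth): 384x512x3 uint8, red, green, blue; 384x512 float32, m along the optical axis (not along the pixel's ray), 0 where there is no reading.
- r.camera_info(name): a dict with "fx", "fy", "cx", "cy" (pixels), "extrinsics" (4x4, takes a point from world to camera coordinates). Camera axes: x right, y up, looking along -z (the intrinsics and any distortion apply to the point x, -y, -z); pixel columns grow to the right and rows downward; lengths in m; the calibration is good to about 2 mm. A picture is of the moment at which its call begins. camera_info takes no time and is no camera call.
- r.sign_off(): hands the job in; it is judged then, once.
Trained networks look in the newest picture that a camera, given by its name, has taken for a name from the list of things; names that differ only in an ending like _2 or _b are one class to them, and where a whole thing is asked for, a point or a joint stands for the part that bears it (a point fixed in the world has none). Each returns a list of dicts, best first, with "confidence" (0 to 1); they miss things now and then, are a little off and sometimes report something else, mostly with a low value. They report only what shows in the picture. A call takes as long as a camera call. They do not tell look-alikes from the thing itself.
- r.search_frame(thing, camera): "rect" ([left, top, width, height] in pixels, round what is visible of it).
- r.outline_of(thing, camera): "mask" (384x512 bool, what is visible of it) and "rect" ([left, top, width, height] in pixels, round what is visible of it).
The state is a dict: "clock": time; "joints": joint angles; "qd": joint speeds; "effort": joint torques, N m; "tcp_pos": TCP position; "ee_rot": TCP orientation; "ft_force": force on the tool from outside, world axes, zero at the start; "ft_torque": the same for the moment, N m; "opening": opening from 0.0 (shut) to 1.0 (fully open); "grip_force": force on a finger pad.
Only numpy, scipy, OpenCV 4.12 (cv2) and the standard library are available. Lean on these libraries where they do the work, as an engineer would, in place of code of your own. Each camera call takes 0.05 s, during which the arm holds its last target. There are 200 camera calls.

### The job

Load the tube rack into the feed track. A stray bottle stands in the track's bay: take it out and stand it upright on the bench, clear of the track. Flip the hinged stop down across the channel before the rack enters the bay, set the rack in the infeed and push it along the floor through the swing gate until it rests up against the stop and the gate has fallen shut behind it; keep the rack and the bottle upright and leave the other things where they stand.

Things in the scene. Friction and masses are not known exactly. Their poses are not given: they have to be found in the camera images.
- track: The rack feed track, fixed: a straight open-topped channel on a grey base 302 x 94 mm (x -117 to 185 mm). Origin: on the bench, on the channel's centre line at the gate line; x = direction of travel, z up. Channel floor 6 mm above the bench, side walls' tops 28 mm; inner faces at y = +-31 mm, walls 7 mm thick; from x -7 to 66 mm the -y wall stands 6 mm further out, room for the open gate.
- infeed_floor (a point): On the channel floor (6 mm above the bench), centre line, 52 mm before the gate line: the middle of a rack set down in the infeed with 10 mm between it and the gate. The infeed runs from x = -112 to 0 mm of the track; its outer end is open. Same axes as the track.
- stop_face (a point): Where the face of the lowered stop meets the centre line: x = 160 mm of the track, 45 mm above the bench (the bar spans 40 to 50 mm). The end of the bay, which runs from x = 0 to here. The stop's bracket stands on the -y wall at x = 153 to 179 mm, 55 mm high. Same axes as the track.
- gate (a joint): Gate: one steel leaf, upright hinge on a post 64 mm high at x = 0, y = -36 mm of the track; 62 mm from hinge to free edge, 12 to 55 mm above the bench. 0 = shut across the channel; grows as it swings into the bay (+x), to 1.57 along the -y wall. A light spring (under 2 N) shuts it; it never opens to -x. It sweeps the bay to x = 62 mm, so it shuts only behind a rack wholly past that.
- gate_tip (a point): Middle of the gate leaf's free edge, 35 mm above the bench.
- stop_flag (a joint): Flip stop: steel bar 12 mm wide, 10 mm thick, 77 mm long from its hinge, which runs along the channel at x = 166, y = -40 mm of the track, 45 mm above the bench. 0 = down, level across the channel; 1.57 = straight up; more = leaning outwards (-y), to 2.15 (starts there). Slight friction; tipped 0.4 rad or more from upright towards the channel it falls down by itself and stays down.
- stop_tip (a point): Free end of the flip stop bar, 77 mm from its hinge.
- rack_center (a point): The tube rack: white plastic block frame 84 mm long (its x axis), 50 mm wide (its y axis), 60 mm high, with two rows of four capped tubes whose grey caps stand up to 78 mm above its underside. It is the same both ways round. The tubes are fixed in it. About 0.22 kg. This point is its centre, 30 mm above its underside. The upper 34 mm of the long sides are smooth panels to grip.
- stray_center (a point): The stray bottle: a small round white bottle with a screw cap, 49 mm in diameter and 100 mm high (its straight body 70 mm high), about 0.1 kg, standing in the track's bay at the start. This point is on its axis, 50 mm above its underside; its z axis is its axis.
- tall_bottle: Bystander: square white bottle, 70 x 70 x 191 mm, loose. Origin: centre of its underside.
- cups: Bystander: stack of clear cups, 70 mm in diameter, 126 mm high, loose. Origin: centre of its underside.
- dish: Bystander: petri dish with a dark filling, 64 mm in diameter, 14 mm high, loose. Origin: centre of its underside.
- big_bottle_axis (a point): A big white square bottle that belongs to the room and never moves: about 111 mm (world x) by 141 mm (world y), 263 mm high, standing on the bench between the two halves of the work. This point is on its axis, 130 mm above the bench.
There are look-alikes about, which are no part of the job. There is more than one size of the part that bears stray_center; the job needs the middle-sized.

How it is judged:
By the outcome, as a careful person would: the job done as asked, in the order asked, and still so for the second after the job is handed in, with the robot touching nothing.
It also fails if it takes over 70 s, if anything falls off the work surface, if the arm or the gripper's body presses on something with over 40 N, if the wrist force passes 120 N, or if a joint passes its speed limit or range.

## Working session

There is one attempt and no reset: what is moved stays moved. The work goes in short steps, Python scripts to look and compute and a tool call to move; the robot and the scene stay as the last step left them, time stands still between calls to the robot, and variables do not carry over. Pictures are saved under pics/ and viewed, at most 10 in all, crops included, and the job is handed in when it is done.

Besides the shell and the picture viewer there is one more tool, called as name(argument=value, ...), one argument or row to a line, values as JSON. drive_tool: Moves the arm, as the interface text tells. Its arguments: {"type":"object","properties":{"fingers":{"type":"array"},"delta_pos":{"type":"array"},"rot":{"type":"array"},"squeeze":{"type":"number"}},"required":["fingers","delta_pos","rot"]}

```bash
mkdir -p pics; ls
cat > h.py <<'E'
import numpy as np,cv2
from station import r
def cloud(cam,d):
    i=r.camera_info(cam);v,u=np.mgrid[0:384,0:512]
    p=np.stack([(u-i['cx'])/i['fx']*d,-(v-i['cy'])/i['fy']*d,-d],-1)
    E=np.array(i['extrinsics']);return (p-E[:3,3])@E[:3,:3]
def pix(cam,P):
    i=r.camera_info(cam);E=np.array(i['extrinsics']);c=np.atleast_2d(P)@E[:3,:3].T+E[:3,3]
    return np.c_[i['cx']-i['fx']*c[:,0]/c[:,2],i['cy']+i['fy']*c[:,1]/c[:,2]]
E
python3 - <<'E'
from h import *
o=r.get_obs();print(o,r.nose_length)
for c in('scene','top'):
    im,d=r.camera(c);W=cloud(c,d);np.savez(f'{c}.npz',im=im,W=W,d=d)
    cv2.imwrite(f'pics/{c}0.png',cv2.resize(im[...,::-1],(800,600)))
    i=r.camera_info(c);print(c,{k:v for k,v in i.items() if k!='extrinsics'}); E=np.array(i['extrinsics']);print(-E[:3,:3].T@E[:3,3])
    for t in('track','rack_center','stray_center','gate','stop_flag','tall_bottle','cups','dish'):
        for q in r.outline_of(t,c)[:4]:
            m=q['mask']&(d>0);w=W[m]
            if len(w): print(t,round(q['confidence'],2),q['rect'],np.median(w,0).round(3),'zmax',np.percentile(w[:,2],98).round(3),w.min(0).round(3),w.max(0).round(3))
E
```

```text
pics
{'clock': 0.0, 'joints': array([ 1.10271841e+00,  5.28531895e-02,  1.40173161e+00,  1.10270970e-05,
        1.68863088e+00, -7.02906179e-02]), 'qd': array([-0.00010592, -0.00114875, -0.00093986,  0.00031442,  0.00059443,
       -0.00029033]), 'effort': array([ 1.76728598e-03, -3.81642008e+01, -3.60198998e+01,  8.60931073e-05,
        5.69015625e-03, -6.38907807e-06]), 'tcp_pos': array([0.20319271, 0.48371814, 0.21366039]), 'ee_rot': array([-6.20641761e-01, -3.07922458e+00,  2.45272259e-03]), 'ft_force': array([ 0.37887629, -0.05333901,  0.07784586]), 'ft_torque': array([-0.00191136, -0.02897711, -0.03229656]), 'grip_force': 0.0, 'opening': 1.0047939334991254} 0.011
scene {'fx': 372.71643326698774, 'fy': 372.71643326698774, 'cx': 259.8512141069828, 'cy': 196.35779981941226}
[ 0.77194213 -1.08431162  0.91606181]
track 0.79 [215.4, 229.2, 61.6, 87.4] [ 0.479 -0.362  0.007] zmax 0.08 [ 0.41  -0.469 -0.001] [ 0.532 -0.161  0.112]
rack_center 0.62 [288.0, 157.0, 21.0, 26.4] [0.493 0.309 0.047] zmax 0.08 [ 0.427  0.274 -0.004] [0.534 0.482 0.082]
stray_center 0.84 [234.0, 241.7, 17.9, 
[... 1769 characters left out ...]

gate 0.36 [311.6, 161.4, 91.5, 46.2] [ 0.465 -0.32   0.008] zmax 0.069 [ 0.403 -0.468 -0.007] [ 0.528 -0.157  0.113]
stop_flag 0.57 [314.4, 162.2, 5.5, 15.2] [ 0.507 -0.173  0.084] zmax 0.111 [ 0.486 -0.182  0.054] [ 0.528 -0.166  0.113]
tall_bottle 0.69 [102.9, 152.4, 34.7, 29.5] [0.501 0.459 0.142] zmax 0.194 [ 0.47   0.434 -0.914] [0.757 0.885 0.197]
tall_bottle 0.69 [314.1, 159.6, 5.6, 20.2] [ 0.506 -0.173  0.083] zmax 0.114 [ 0.483 -0.182 -0.004] [ 0.531 -0.166  0.117]
cups 0.64 [207.5, 189.1, 21.0, 23.5] [0.407 0.154 0.078] zmax 0.129 [0.369 0.115 0.003] [0.438 0.183 0.133]
dish 0.6 [263.9, 162.3, 18.2, 15.6] [ 0.517 -0.029  0.007] zmax 0.017 [ 0.484 -0.06  -0.004] [0.547 0.002 0.021]
```

Run:
```python
from h import *
t=np.load('top.npz');s=np.load('scene.npz')
a=cv2.resize(t['im'][140:250,90:430,::-1],(800,259),interpolation=cv2.INTER_CUBIC)
b=cv2.resize(s['im'][110:320,155:335,::-1],(290,338),interpolation=cv2.INTER_CUBIC)
c=cv2.resize(s['im'][225:320,165:285,::-1],(427,338),interpolation=cv2.INTER_CUBIC)
o=np.zeros((600,800,3),np.uint8);o[:259]=a;o[262:600,:290]=b;o[262:600,300:727]=c
cv2.imwrite('pics/mix.png',o)
P=np.r_[t['W'].reshape(-1,3),s['W'].reshape(-1,3)]
def reg(lo,hi): return P[((P>lo)&(P<hi)).all(1)]
# track base/floor footprint in top
from scipy.optimize import minimize
for n,lo,hi in(('walls',(.39,-.48,.022),(.54,-.14,.034)),('rack',(.43,.26,.03),(.56,.40,.09)),('tall',(.44,.4,.17),(.58,.55,.2))):
    q=reg(lo,hi);print(n,len(q),cv2.minAreaRect(q[:,:2].astype(np.float32)))
for W,nm in((t['W'],'top'),(s['W'],'scene')):
    for n,c in(('cap',((.4,-.32,.09),(.50,-.2,.12))),('small',((.3,-.29,.06),(.4,-.2,.08))),('big',((.28,-.56,.12),(.42,-.38,.15)))):
        q=W.reshape(-1,3);q=q[((q>c[0])&(q<c[1])).all(1)];
        if len(q): print(nm,n,len(q),q.mean(0).round(4),q.min(0).round(3),q.max(0).round(3))
np.save('P.npy',P)
```

```text
walls 753 ((0.46658480167388916, -0.3134625554084778), (0.08335883915424347, 0.2935871183872223), 6.235605716705322)
rack 656 ((0.49224358797073364, 0.32691052556037903), (0.09149199724197388, 0.055627770721912384), 54.6827507019043)
tall 257 ((0.5083387494087219, 0.4732108414173126), (0.0494859516620636, 0.04335184022784233), 74.90504455566406)
top cap 83 [ 0.455  -0.2761  0.1042] [ 0.439 -0.292  0.09 ] [ 0.471 -0.261  0.114]
top small 42 [ 0.3495 -0.2417  0.07  ] [ 0.34  -0.253  0.061] [ 0.359 -0.23   0.079]
top big 152 [ 0.3346 -0.4606  0.1343] [ 0.316 -0.483  0.12 ] [ 0.354 -0.441  0.146]
scene cap 85 [ 0.4585 -0.2839  0.102 ] [ 0.443 -0.296  0.09 ] [ 0.473 -0.265  0.109]
scene small 36 [ 0.3522 -0.2489  0.0693] [ 0.342 -0.26   0.061] [ 0.361 -0.235  0.075]
scene big 171 [ 0.3379 -0.4675  0.1318] [ 0.315 -0.485  0.12 ] [ 0.356 -0.444  0.137]
```

View pics/mix.png

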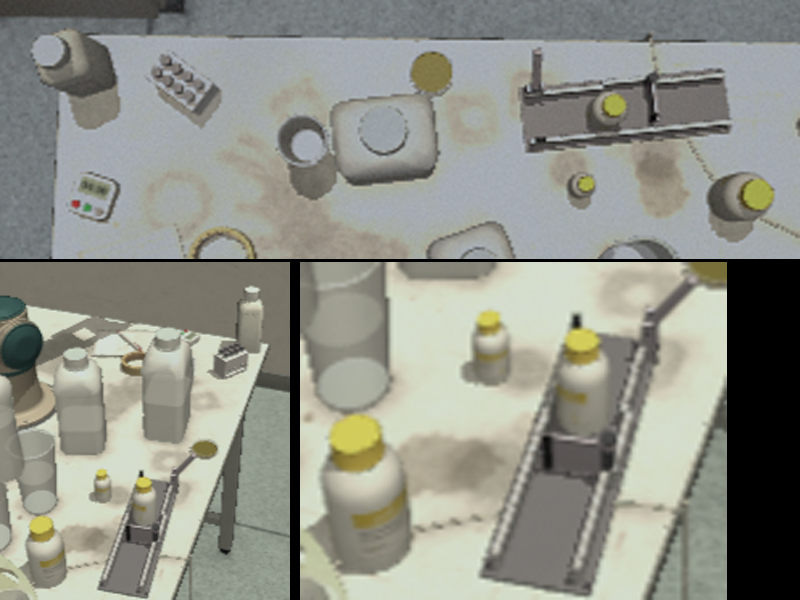

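View pics/top0.png

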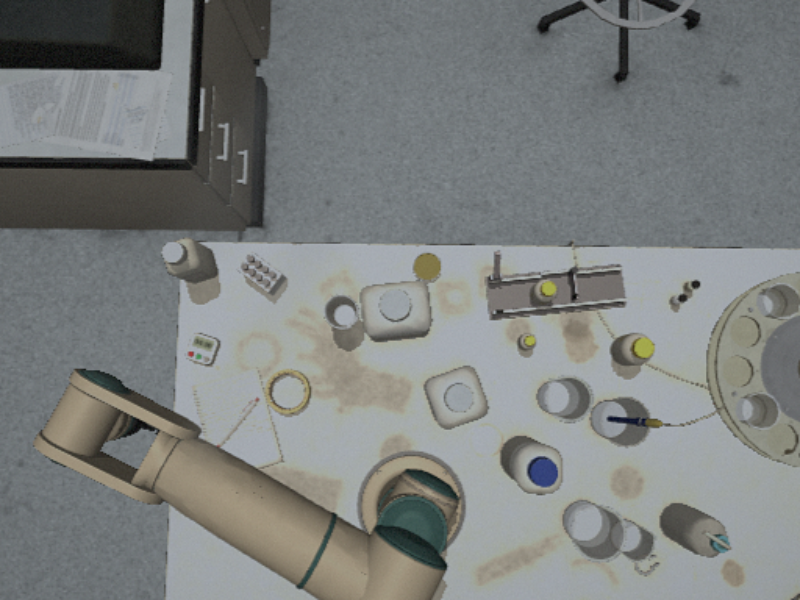

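Candidates for the stray bottle (native top px): small (337,217), big (410,222), and the middle one standing in the track (348,185, top at about 106 mm). The third is the one I want. The crop shows it in the bay just past the shut gate, with the stop leaning outwards.

```bash
cat >> h.py <<'E'
from scipy.spatial.transform import Rotation as Ro
def plan(tgt,yaw=None):
    "pos delta (tool axes, /0.5) and yaw turn (/pi) for closing axis at world angle yaw deg; turn first, then shift"
    o=r.get_obs();R=Ro.from_rotvec(o['ee_rot']).as_matrix();p=o['tcp_pos']
    y=np.degrees(np.arctan2(R[1,1],R[0,1]));rv=np.zeros(3);R2=R
    if yaw is not None:
        d=(yaw-y+90)%180-90
        x=np.radians(yaw if abs((yaw-y+180)%360-180)<=90 else yaw+180)
        yy=np.array([np.cos(x),np.sin(x),0]);z=np.array([0,0,-1.]);R2=np.c_[np.cross(yy,z),yy,z]
        rv=Ro.from_matrix(R.T@R2).as_rotvec()
    print('tcp',p.round(4),'yaw',y.round(1),'q',o['joints'].round(2),'t',round(o['clock'],2),'F',o['ft_force'].round(1))
    q=p
    for T in np.atleast_2d(tgt):
        dl=R2.T@(T-q)/.5;print(' to',np.round(T,4),'delta',dl.round(4),'rows>=',np.linalg.norm(dl)/.125);q=T
    print(' turn',(rv/np.pi).round(4),'rows>=',np.linalg.norm(rv)/.187)
E
python3 - <<'E'
from h import *
from scipy.optimize import minimize
def cost(p,q):
    c,s=np.cos(p[2]),np.sin(p[2]);d=q[:,:2]-p[:2];x=d[:,0]*c+d[:,1]*s;y=-d[:,0]*s+d[:,1]*c;z=q[:,2]
    w=(z>.023)&(z<.034);f=(z>.001)&(z<.0095)&(abs(y)<.06)
    cy=np.where((x>-.007)&(x<.066)&(y<0),-.0405,np.sign(y)*.0345)
    a=np.maximum(abs(y-cy)-.0035,0)
    g=(z>.037)&(z<.054)&(y>-.03)&(y<.024)&(abs(x)<.02)
    e=np.maximum(np.maximum(-.117-x,x-.185),0)
    t=lambda v:np.minimum(v,.006)**2
    return t(a[w]).sum()+t(e[w|f]).sum()+t(abs(x[g])-.0).sum()
for nm in('top','scene','both'):
    q=np.concatenate([np.load(f'{k}.npz')['W'].reshape(-1,3) for k in (('top','scene') if nm=='both' else (nm,))])
    q=q[(q[:,0]>.38)&(q[:,0]<.56)&(q[:,1]>-.5)&(q[:,1]<-.13)]
    b=min((minimize(cost,[.47,y0,a],(q,),method='Nelder-Mead',options=dict(initial_simplex=[[.47,y0,a],[.475,y0,a],[.47,y0+.006,a],[.47,y0,a+.03]])) for y0 in(-.36,-.35,-.34) for a in(1.66,1.68,1.7)),key=lambda m:m.fun)
    print(nm,b.x.round(4),np.degrees(b.x[2]).round(2),b.fun)
    p=b.x;c,s=np.cos(p[2]),np.sin(p[2]);d=q[:,:2]-p[:2];x=d[:,0]*c+d[:,1]*s;y=-d[:,0]*s+d[:,1]*c;z=q[:,2]
    m=(z>.037)&(z<.054)&(y>-.03)&(y<.024)&(abs(x)<.02);print(' gate x',np.percentile(x[m],[5,50,95]).round(4))
    m=(z>.023)&(z<.034)&(abs(y)<.05);print(' wall x',np.percentile(x[m],[.5,99.5]).round(4));
    m=(z>.001)&(z<.008)&(abs(y)<.03);print(' floor x',np.percentile(x[m],[.5,99.5]).round(4))
    m=(z>.09)&(abs(y)<.03)&(x>0)&(x<.12);print(' bottle',x[m].mean().round(4),y[m].mean().round(4), z[m].max())
    m=(z>.03)&(z<.074)&(abs(y)<.03)&(x>.02)&(x<.14);print(' body',x[m].min().round(4),x[m].max().round(4),y[m].min(),y[m].max())
    m=(z>.06)&(y<-.035);print(' flag',np.c_[x,y,z][m].min(0).round(3),np.c_[x,y,z][m].max(0).round(3))
    for k in ('scene','top'):
        W=np.load(f'{k}.npz')['W'].reshape(-1,3);q2=W[(W[:,0]>.43)&(W[:,0]<.56)&(W[:,1]>.26)&(W[:,1]<.4)]
        u=q2[(q2[:,2]>.055)&(q2[:,2]<.085)];print(' rack',k,cv2.minAreaRect(u[:,:2].astype(np.float32)))if nm=='both' else 0
T=np.load('top.npz')['W'].reshape(-1,3)
for n,c in(('bigb',((.38,-.02,.15),(.56,.15,.28))),('other',((.2,-.16,.12),(.4,-.0,.3))),('tall',((.4,.38,.1),(.6,.55,.2))),('cups',((.36,.11,.1),(.45,.19,.14)))):
    q=T[((T>c[0])&(T<c[1])).all(1)];print(n,np.percentile(q,1,axis=0).round(3),np.percentile(q,99,axis=0).round(3)) if len(q) else 0
E
```

```text
top [ 0.4658 -0.3442  1.6631] 95.29 0.010108614512139303
 gate x [-0.0048  0.0007  0.0022]
 wall x [-0.1116  0.1764]
 floor x [-0.1544  0.2092]
 bottle 0.0688 0.0045 0.11365626150524812
 body 0.0571 0.1234 -0.029140353909694106 0.028154322474976602
 flag [-0.007 -0.082  0.06 ] [ 0.172 -0.036  0.117]
scene [ 0.4688 -0.3492  1.6669] 95.5 0.006616874999799859
 gate x [-0.0018  0.0005  0.0041]
 wall x [-0.1102  0.1727]
 floor x [-0.146   0.2123]
 bottle 0.0661 0.004 0.1086441889296931
 body 0.043 0.0943 -0.02980469481601645 0.02862116104702927
 flag [-0.006 -0.08   0.06 ] [ 0.174 -0.035  0.114]
both [ 0.4668 -0.3477  1.6646] 95.38 0.017634128028163217
 gate x [-0.0034 -0.0006  0.0051]
 wall x [-0.1103  0.1775]
 floor x [-0.1498  0.2115]
 bottle 0.0683 0.0036 0.11365626150524812
 body 0.0413 0.127 -0.029807848630796253 0.028685977884101526
 flag [-0.008 -0.082  0.06 ] [ 0.175 -0.035  0.117]
 rack scene ((0.4925980269908905, 0.32439202070236206), (0.08467648923397064, 0.04707269370555878), 50.09366989135742)
 rack top ((0.4917491376399994, 0.33058175444602966), (0.08495023101568222, 0.04998231679201126), 53.97649002075195)
bigb [ 0.381 -0.019  0.195] [0.452 0.102 0.268]
other [ 0.201 -0.138  0.174] [ 0.397 -0.001  0.252]
tall [0.471 0.436 0.102] [0.546 0.5   0.196]
cups [0.369 0.116 0.1  ] [0.437 0.183 0.132]
```

```bash
python3 -c "
from h import *
plan([[.25,.45,.33],[.42,.2,.34],[.4566,-.2802,.34],[.4566,-.2802,.16],[.4566,-.2802,.055]],5.4)"
```

```text
tcp [0.2034 0.484  0.2145] yaw 67.2 q [ 1.1   0.05  1.4  -0.    1.69 -0.07] t 0.9 F [ 0.4 -0.1  0.5]
 to [0.25 0.45 0.33] delta [-0.0766  0.0864 -0.231 ] rows>= 2.06564856921679
 to [0.42 0.2  0.34] delta [-0.5298  0.2914 -0.02  ] rows>= 4.8398347079213355
 to [ 0.4566 -0.2802  0.34  ] delta [-0.963  -0.0175  0.    ] rows>= 7.705484384514707
 to [ 0.4566 -0.2802  0.16  ] delta [0.   0.   0.36] rows>= 2.8800000000000003
 to [ 0.4566 -0.2802  0.055 ] delta [0.   0.   0.21] rows>= 1.6800000000000002
 turn [ 0.     -0.      0.3434] rows>= 5.768701922206622
```

drive_tool(
  fingers=[0,0,0,0,0,0,0,0],
  delta_pos=[
    [0,0,-0.08],
    [0,0,-0.08],
    [0,0,-0.08],
    [0,0,0],
    [0,0,0],
    [0,0,0],
    [0,0,0],
    [0,0,0],
  ],
  rot=[
    [0,0,0.049],
    [0,0,0.049],
    [0,0,0.049],
    [0,0,0.049],
    [0,0,0.049],
    [0,0,0.049],
    [0,0,0.049],
    [0,0,0],
  ],
)

```text
clock: 1.9
tcp_pos: [0.2034, 0.484, 0.3345]
ee_rot: [-2.111, -2.326, -0.0]
ft_force: [-0.6, -0.6, 0.1]
opening: 1.001
grip_force: 0.0
```

```bash
python3 -c "
from h import *
plan([[.42,.2,.34],[.4566,-.2802,.34],[.4566,-.2802,.16],[.4566,-.2802,.055]],5.4)"
```

```text
tcp [0.2034 0.484  0.3345] yaw 5.5 q [1.1  0.06 1.15 0.   1.93 1.01] t 1.9 F [-0.6 -0.6  0.1]
 to [0.42 0.2  0.34] delta [-0.6063  0.3779 -0.0109] rows>= 5.715925563692614
 to [ 0.4566 -0.2802  0.34  ] delta [-0.963  -0.0175  0.    ] rows>= 7.705484384514707
 to [ 0.4566 -0.2802  0.16  ] delta [0.   0.   0.36] rows>= 2.8800000000000003
 to [ 0.4566 -0.2802  0.055 ] delta [0.   0.   0.21] rows>= 1.6800000000000002
 turn [ 0.     -0.      0.0008] rows>= 0.013710401114113466
```

drive_tool(
  fingers=[0,0,0,0,0,0,0],
  delta_pos=[
    [-0.1,0.063,-0.002],
    [-0.1,0.063,-0.002],
    [-0.1,0.063,-0.002],
    [-0.1,0.063,-0.002],
    [-0.1,0.063,-0.002],
    [-0.106,0.063,-0.001],
    [0,0,0],
  ],
  rot=[
    [0,0,0],
    [0,0,0],
    [0,0,0],
    [0,0,0],
    [0,0,0],
    [0,0,0],
    [0,0,0],
  ],
)

```text
clock: 2.78
tcp_pos: [0.4221, 0.1973, 0.3397]
ee_rot: [2.116, 2.322, -0.001]
ft_force: [-0.4, -0.0, -0.1]
opening: 0.999
grip_force: 0.0
```

drive_tool(
  fingers=[0,0,0,0,0,0,0,0],
  delta_pos=[
    [-0.12,-0.002,0],
    [-0.12,-0.002,0],
    [-0.12,-0.002,0],
    [-0.12,-0.002,0],
    [-0.12,-0.002,0],
    [-0.12,-0.002,0],
    [-0.12,-0.003,0],
    [-0.12,-0.002,0],
  ],
  rot=[
    [0,0,0],
    [0,0,0],
    [0,0,0],
    [0,0,0],
    [0,0,0],
    [0,0,0],
    [0,0,0],
    [0,0,0],
  ],
)

```text
clock: 3.78
tcp_pos: [0.458, -0.2791, 0.3403]
ee_rot: [2.108, 2.329, 0.001]
ft_force: [0.8, 0.6, 1.1]
opening: 1.004
grip_force: 0.0
```

drive_tool(
  fingers=[0,0,0,0],
  delta_pos=[
    [0,0,0.12],
    [0,0,0.12],
    [0,0,0.12],
    [0,0,0],
  ],
  rot=[
    [0,0,0],
    [0,0,0],
    [0,0,0],
    [0,0,0],
  ],
)

```text
clock: 4.28
tcp_pos: [0.4558, -0.2757, 0.1552]
ee_rot: [-2.102, -2.321, 0.001]
ft_force: [0.2, -0.3, 0.1]
opening: 1.0
grip_force: 0.0
```

Run:
```python
from h import *
plan([[.4566,-.2802,.055]],5.4)
o=[]
for c in('scene','top'):
    im,d=r.camera(c)
    t=r.get_obs()['tcp_pos'];u,v=pix(c,[.4566,-.28,.1])[0].astype(int)
    o.append(cv2.resize(im[v-60:v+60,u-60:u+60,::-1],(400,400),interpolation=cv2.INTER_CUBIC));print(c,u,v,pix(c,t-[0,0,.011]))
cv2.imwrite('pics/g1.png',np.hstack(o))
```

```text
tcp [ 0.4558 -0.2757  0.1552] yaw 5.7 q [-0.61  0.11  1.46  0.    1.58 -0.71] t 4.28 F [ 0.2 -0.3  0.1]
 to [ 0.4566 -0.2802  0.055 ] delta [-0.0091  0.0008  0.2004] rows>= 1.6050973095243828
 turn [-0.0025 -0.0023  0.0014] rows>= 0.060636230748330154
scene 243 247 [[243.52677098 235.74635934]]
top 350 184 [[353.49599204 181.66224871]]
```

View pics/g1.png

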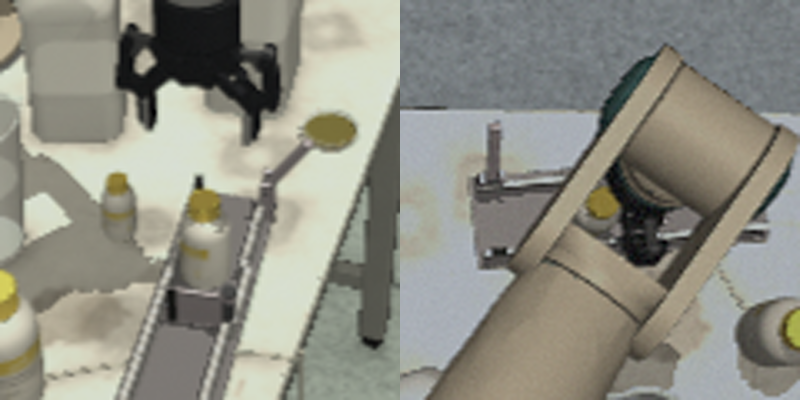

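drive_tool(
  fingers=[0,0,0,0],
  delta_pos=[
    [-0.009,0.001,0.06],
    [0,0,0.07],
    [0,0,0.07],
    [0,0,0],
  ],
  rot=[
    [0,0,0],
    [0,0,0],
    [0,0,0],
    [0,0,0],
  ],
)

```text
clock: 4.88
tcp_pos: [0.4591, -0.2826, 0.061]
ee_rot: [2.112, 2.326, 0.0]
ft_force: [-0.0, -0.6, 0.3]
opening: 1.0
grip_force: 0.0
```

drive_tool(
  fingers=[1,1,1,1,1,1],
  delta_pos=[
    [0,0,0],
    [0,0,0],
    [0,0,0],
    [0,0,0],
    [0,0,0],
    [0,0,0],
  ],
  rot=[
    [0,0,0],
    [0,0,0],
    [0,0,0],
    [0,0,0],
    [0,0,0],
    [0,0,0],
  ],
  squeeze=25,
)

```text
clock: 5.62
tcp_pos: [0.4592, -0.283, 0.0611]
ee_rot: [2.112, 2.323, 0.001]
ft_force: [0.3, 0.9, 5.9]
opening: 0.271
grip_force: 24.6
```

Run:
```python
from h import *
o=[]
for c in('scene','top'):
    im,d=r.camera(c)
    u,v=pix(c,[.4566,-.28,.1])[0].astype(int)
    o.append(cv2.resize(im[v-40:v+40,u-40:u+40,::-1],(400,400),interpolation=cv2.INTER_CUBIC))
cv2.imwrite('pics/g2.png',np.hstack(o))
```

```text
(no output)
```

View pics/g2.png

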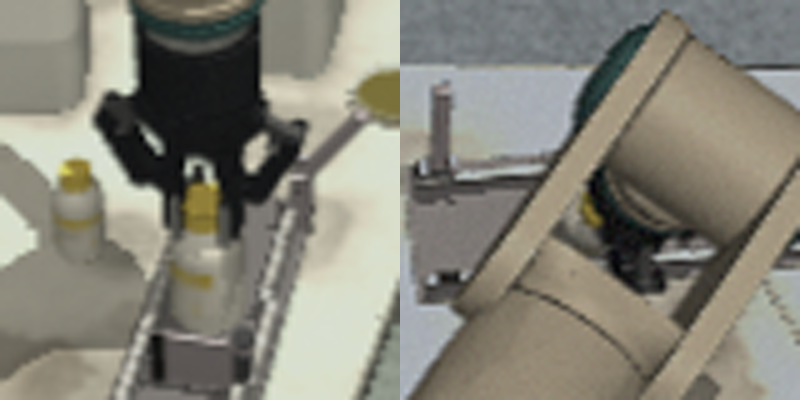

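Run:
```python
from h import *
im,d=r.camera('scene');W=cloud('scene',d)
o=r.get_obs();print(o['tcp_pos'],pix('scene',[o['tcp_pos'],o['tcp_pos']-[0,0,.011]]))
for v in range(236,264,2):
    print(v,' '.join('%s(%d,%d,%d)'%('D' if im[v,u].max()<60 else 'y' if int(im[v,u,0])-im[v,u,2]>70 else '.',*(W[v,u]*1000)) for u in range(233,256,2)))
```

```text
[ 0.45922646 -0.28298173  0.06104899] [[244.00708138 257.5653656 ]
 [244.08208317 260.01483393]]
236 .(359,-132,-1) .(439,-302,163) D(446,-303,166) D(449,-294,160) D(455,-294,161) D(463,-295,165) D(470,-298,169) D(477,-300,173) D(481,-294,168) D(486,-288,164) .(429,-110,0) .(438,-111,2)
238 D(422,-278,130) D(438,-301,154) D(445,-302,157) D(448,-292,149) .(455,-292,152) .(462,-293,154) D(471,-300,162) D(475,-295,160) D(481,-292,159) .(479,-271,140) .(432,-118,-2) .(439,-115,-3)
240 D(426,-288,132) D(438,-301,147) D(445,-302,149) D(442,-278,127) .(411,-183,37) .(419,-185,40) .(471,-302,157) D(477,-299,156) D(481,-292,151) D(480,-272,133) .(437,-131,0) D(493,-273,138)
242 D(428,-293,128) D(437,-298,135) D(443,-296,135) D(442,-279,120) .(412,-187,31) .(416,-178,24) .(469,-296,143) D(477,-299,148) D(480,-290,141) D(481,-276,129) D(489,-279,134) D(499,-290,146)
244 .(429,-296,123) D(436,-298,126) D(442,-295,126) D(442,-279,111) y(444,-267,101) y(451,-268,104) y(457,-265,103) D(475,-294,135) D(480,-292,134) D(486,-289,133) D(492,-290,135) D(500,-292,140)
246 .(378,-181,-2) .(436,-298,118) D
[... 922 characters left out ...]
-225,-3) .(439,-293,71) .(448,-298,79) .(454,-297,80) .(461,-296,81) .(467,-296,83) .(473,-292,81) .(477,-285,76) .(479,-273,65) .(465,-214,5) .(471,-210,3)
258 .(400,-235,-4) .(410,-242,5) .(440,-296,66) .(448,-299,71) .(456,-303,77) .(461,-297,73) .(468,-297,75) .(474,-295,76) .(478,-288,69) .(481,-278,61) .(468,-222,4) .(475,-220,4)
260 .(404,-245,-3) .(422,-270,26) .(442,-301,62) .(450,-304,68) .(456,-301,67) .(463,-302,69) .(469,-301,70) .(474,-295,67) .(479,-290,63) .(480,-276,50) .(472,-233,7) .(477,-228,4)
262 .(410,-261,4) .(426,-280,28) .(441,-299,51) .(450,-304,58) .(456,-303,60) .(461,-299,58) .(468,-300,60) .(473,-295,57) .(478,-290,54) .(480,-277,42) .(474,-240,5) .(480,-237,4)
```

The gripper has closed on the cap: in the scene crop the fingertips sit at the shoulder (native ~243,254). They are about 25 mm higher than the TCP reading suggests. I'll open, go lower and grip the body.

drive_tool(
  fingers=[0,0,0,0,0,0,0,0],
  delta_pos=[
    [0,0,0],
    [0,0,0],
    [0,0,0],
    [0,0,0],
    [-0.003,0.003,0.015],
    [-0.003,0.003,0.015],
    [0,0,0.01],
    [0,0,0],
  ],
  rot=[
    [0,0,0],
    [0,0,0],
    [0,0,0],
    [0,0,0],
    [0,0,0],
    [0,0,0],
    [0,0,0],
    [0,0,0],
  ],
)

```text
clock: 6.78
tcp_pos: [0.4615, -0.2851, 0.0392]
ee_rot: [-2.112, -2.324, 0.0]
ft_force: [-0.1, -0.3, -0.9]
opening: 1.004
grip_force: 0.0
```

Run:
```python
from h import *
plan([[.4566,-.2802,.04]],5.4)
im,d=r.camera('scene');W=cloud('scene',d)
t=r.get_obs()['tcp_pos']
w=W[(im.max(2)<75)&(abs(W[...,0]-t[0])<.07)&(abs(W[...,1]-t[1])<.03)&(W[...,2]>.03)]
for a,b in((-.07,-.03),(.03,.07)):
    m=w[(w[:,0]-t[0]>a)&(w[:,0]-t[0]<b)];print(len(m),np.sort(m[:,2])[:12].round(3),m[np.argsort(m[:,2])[:8]].mean(0).round(3))
u,v=pix('scene',[.4566,-.28,.1])[0].astype(int)
cv2.imwrite('pics/g3.png',cv2.resize(im[v-40:v+40,u-40:u+40,::-1],(480,480),interpolation=cv2.INTER_CUBIC))
```

```text
tcp [ 0.4615 -0.2851  0.0392] yaw 5.5 q [-0.62  0.23  1.56  0.    1.35 -0.72] t 6.78 F [-0.1 -0.3 -0.9]
 to [ 0.4566 -0.2802  0.04  ] delta [ 0.0106 -0.0089 -0.0016] rows>= 0.11130476184751767
 turn [-0.0003 -0.0003  0.0004] rows>= 0.00999252121528305
192 [0.07  0.074 0.076 0.077 0.08  0.082 0.083 0.083 0.084 0.086 0.087 0.087] [ 0.415 -0.293  0.078]
310 [0.077 0.078 0.08  0.081 0.084 0.084 0.087 0.088 0.09  0.091 0.093 0.094] [ 0.513 -0.285  0.082]
```

View pics/g3.png

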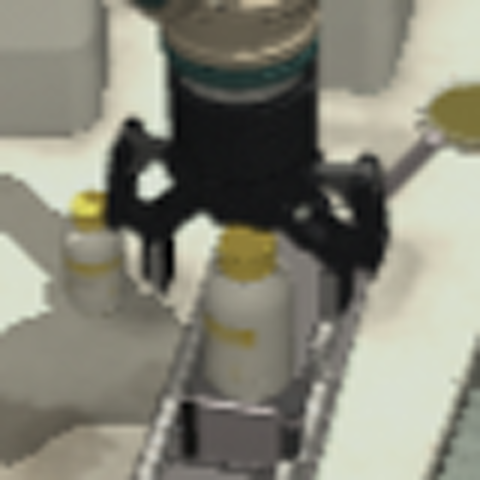

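drive_tool(
  fingers=[0,0,0],
  delta_pos=[
    [0.008,-0.009,0.018],
    [0,0,0.018],
    [0,0,0],
  ],
  rot=[
    [0,0,0],
    [0,0,0],
    [0,0,0],
  ],
)

```text
clock: 7.2
tcp_pos: [0.4563, -0.2813, 0.0208]
ee_rot: [-2.112, -2.323, 0.0]
ft_force: [0.3, -0.3, -0.3]
opening: 1.002
grip_force: 0.0
```

drive_tool(
  fingers=[1,1,1,1,1,1],
  delta_pos=[
    [0,0,0],
    [0,0,0],
    [0,0,0],
    [0,0,0],
    [0,0,0],
    [0,0,0],
  ],
  rot=[
    [0,0,0],
    [0,0,0],
    [0,0,0],
    [0,0,0],
    [0,0,0],
    [0,0,0],
  ],
  squeeze=25,
)

```text
clock: 7.95
tcp_pos: [0.4575, -0.282, 0.0225]
ee_rot: [2.112, 2.324, 0.001]
ft_force: [1.4, -0.0, 4.5]
opening: 0.566
grip_force: 26.3
```

drive_tool(
  fingers=[1,1,1,1],
  delta_pos=[
    [0,0,-0.06],
    [0,0,-0.08],
    [0,0,-0.06],
    [0,0,0],
  ],
  rot=[
    [0,0,0],
    [0,0,0],
    [0,0,0],
    [0,0,0],
  ],
)

```text
clock: 8.45
tcp_pos: [0.4576, -0.2823, 0.1236]
ee_rot: [2.111, 2.322, 0.001]
ft_force: [-0.1, 0.2, -1.4]
opening: 0.564
grip_force: 28.3
```

```bash
python3 -c "
from h import *
plan([[.364,-.35,.122],[.364,-.35,.0175]],5.4);o=r.get_obs();print(o['opening'],o['grip_force'])"
```

```text
tcp [ 0.4576 -0.2823  0.1236] yaw 5.5 q [-0.62  0.13  1.5  -0.    1.51 -0.72] t 8.45 F [-0.1  0.2 -1.4]
 to [ 0.364 -0.35   0.122] delta [-0.1172 -0.1991  0.0031] rows>= 1.8482320784152382
 to [ 0.364  -0.35    0.0175] delta [0.    0.    0.209] rows>= 1.672
 turn [0.0007 0.0007 0.0003] rows>= 0.01778742380297843
0.564432420529005 28.32037478685379
```

drive_tool(
  fingers=[1,1,1,1,1,1],
  delta_pos=[
    [-0.04,-0.066,0],
    [-0.04,-0.067,0],
    [-0.037,-0.066,0.003],
    [0,0,0.08],
    [0,0,0.08],
    [0,0,0],
  ],
  rot=[
    [0,0,0],
    [0,0,0],
    [0,0,0],
    [0,0,0],
    [0,0,0],
    [0,0,0],
  ],
)

```text
clock: 9.2
tcp_pos: [0.3608, -0.3466, 0.0353]
ee_rot: [-2.106, -2.317, -0.002]
ft_force: [0.5, 0.0, -0.7]
opening: 0.566
grip_force: 28.3
```

drive_tool(
  fingers=[1,1,1,1],
  delta_pos=[
    [0,0,0.016],
    [0,0,0.016],
    [0,0,0.009],
    [0,0,0],
  ],
  rot=[
    [0,0,0],
    [0,0,0],
    [0,0,0],
    [0,0,0],
  ],
)

```text
clock: 9.7
tcp_pos: [0.3636, -0.3494, 0.0199]
ee_rot: [-2.113, -2.325, -0.0]
ft_force: [-0.4, -0.6, -1.2]
opening: 0.568
grip_force: 28.3
```

```bash
python3 -c "
from h import *
plan([[.364,-.35,.0175]],5.4);o=r.get_obs();print(o['opening'],o['grip_force'])
im,d=r.camera('scene');u,v=pix('scene',[.36,-.35,.05])[0].astype(int);print(u,v)
cv2.imwrite('pics/g4.png',cv2.resize(im[v-50:v+40,u-40:u+80,::-1],(640,480),interpolation=cv2.INTER_CUBIC))"
```

```text
tcp [ 0.3636 -0.3494  0.0199] yaw 5.5 q [-0.84  0.16  1.69  0.    1.29 -0.93] t 9.7 F [-0.4 -0.6 -1.2]
 to [ 0.364  -0.35    0.0175] delta [-0.0012  0.0008  0.0049] rows>= 0.04081712833979146
 turn [ 0.     -0.      0.0004] rows>= 0.007029054734566632
0.5678149513624845 28.26352447271347
207 267
```

View pics/g4.png

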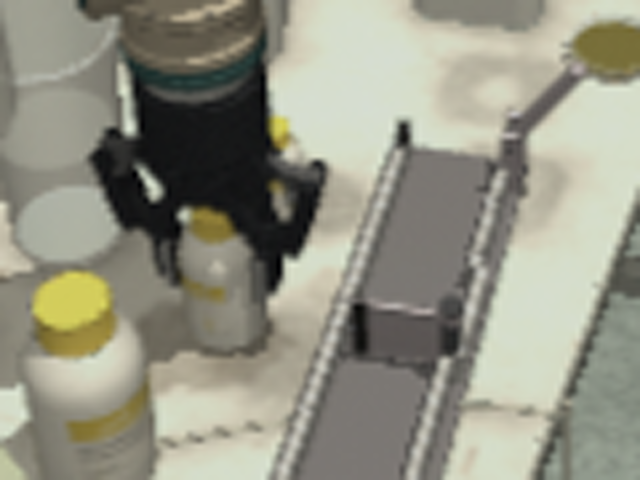

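drive_tool(
  fingers=[1,1,1],
  delta_pos=[
    [0,0,0.004],
    [0,0,0.003],
    [0,0,0],
  ],
  rot=[
    [0,0,0],
    [0,0,0],
    [0,0,0],
  ],
)

```text
clock: 10.12
tcp_pos: [0.3636, -0.3496, 0.0167]
ee_rot: [2.113, 2.325, 0.0]
ft_force: [-0.1, -0.7, 0.1]
opening: 0.566
grip_force: 28.3
```

drive_tool(
  fingers=[0.3,0.2,0.1,0,0,0,0,0],
  delta_pos=[
    [0,0,0],
    [0,0,0],
    [0,0,0],
    [0,0,-0.04],
    [0,0,-0.08],
    [0,0,-0.1],
    [0,0,-0.1],
    [0,0,0],
  ],
  rot=[
    [0,0,0],
    [0,0,0],
    [0,0,0],
    [0,0,0],
    [0,0,0],
    [0,0,0],
    [0,0,0],
    [0,0,0],
  ],
)

```text
clock: 11.12
tcp_pos: [0.365, -0.351, 0.1814]
ee_rot: [2.107, 2.318, -0.001]
ft_force: [-0.2, 0.4, 0.7]
opening: 0.999
grip_force: 0.0
```

Run:
```python
from h import *
T=lambda x,y,z:[.467-.0941*x-.9956*y,-.3475+.9956*x-.0941*y,z]
print(T(.166,-.14,.17))
plan([T(.166,-.12,.18),T(.166,-.12,.065),T(.166,-.005,.065)],5.4)
im,d=r.camera('scene');W=cloud('scene',d).reshape(-1,3)
q=W[(abs(W[:,0]-.364)<.05)&(abs(W[:,1]+.35)<.05)&(W[:,2]>.09)&(W[:,2]<.13)];print(len(q),q.mean(0),q.max(0))
```

```text
[0.5907634, -0.16905639999999997, 0.17]
tcp [ 0.365  -0.351   0.1814] yaw 5.5 q [-0.84  0.    1.52  0.    1.61 -0.93] t 11.12 F [-0.2  0.4  0.7]
 to [ 0.5709 -0.1709  0.18  ] delta [0.3199 0.4438 0.0028] rows>= 4.376566269491371
 to [ 0.5709 -0.1709  0.065 ] delta [0.   0.   0.23] rows>= 1.8399999999999999
 to [ 0.4564 -0.1818  0.065 ] delta [ 0.   -0.23  0.  ] rows>= 1.8400682351347732
 turn [0.0018 0.0023 0.0004] rows>= 0.049036746761162146
76 [ 0.36228564 -0.34996403  0.09776839] [ 0.37676078 -0.3333075   0.10253615]
```

drive_tool(
  fingers=[1,1,1,1,1,1,1,1],
  delta_pos=[
    [0.064,0.089,0],
    [0.064,0.089,0],
    [0.064,0.089,0],
    [0.064,0.089,0],
    [0.064,0.088,0.002],
    [0,0,0.08],
    [0,0,0.08],
    [0,0,0],
  ],
  rot=[
    [0,0,0],
    [0,0,0],
    [0,0,0],
    [0,0,0],
    [0,0,0],
    [0,0,0],
    [0,0,0],
    [0,0,0],
  ],
)

```text
clock: 12.18
tcp_pos: [0.5664, -0.1678, 0.09]
ee_rot: [-2.106, -2.318, 0.006]
ft_force: [0.2, 0.5, 0.4]
opening: 0.002
grip_force: 0.0
```

Run:
```python
from h import *
T=lambda x,y,z:[.467-.0941*x-.9956*y,-.3475+.9956*x-.0941*y,z]
plan([T(.166,-.12,.063),T(.166,-.02,.063)],5.4)
im,d=r.camera('scene')
u,v=pix('scene',T(.166,-.06,.08))[0].astype(int)
cv2.imwrite('pics/g5.png',cv2.resize(im[v-35:v+35,u-35:u+35,::-1],(420,420),interpolation=cv2.INTER_CUBIC))
```

```text
tcp [ 0.5664 -0.1678  0.09  ] yaw 5.5 q [-0.35  0.32  1.35  0.    1.48 -0.45] t 12.18 F [0.2 0.5 0.4]
 to [ 0.5709 -0.1709  0.063 ] delta [-0.007   0.0084  0.054 ] rows>= 0.44089643258709
 to [ 0.4713 -0.1803  0.063 ] delta [ 0.  -0.2  0. ] rows>= 1.600059334899803
 turn [-0.003  -0.0015  0.0004] rows>= 0.056348176752194334
```

View pics/g5.png

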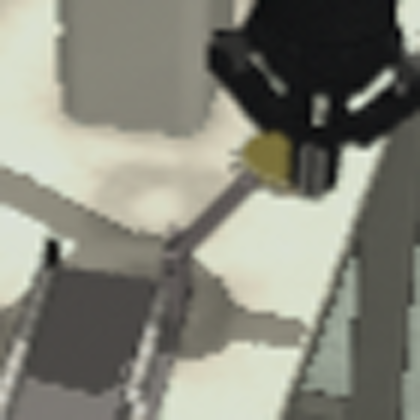

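The crop shows the closed fingers (315,170) outside the leaning bar's tip (255,175). I'll lower them and push inward.

drive_tool(
  fingers=[1,1,1,1,1,1,1,1],
  delta_pos=[
    [-0.006,0.006,0.052],
    [0,0,0],
    [0,-0.035,0],
    [0,-0.035,0],
    [0,-0.035,0],
    [0,-0.035,0],
    [0,-0.035,0],
    [0,-0.03,0],
  ],
  rot=[
    [0,0,0],
    [0,0,0],
    [0,0,0],
    [0,0,0],
    [0,0,0],
    [0,0,0],
    [0,0,0],
    [0,0,0],
  ],
)

```text
clock: 13.22
tcp_pos: [0.4708, -0.1821, 0.072]
ee_rot: [2.111, 2.322, 0.002]
ft_force: [0.2, -0.1, -0.8]
opening: 0.002
grip_force: 0.0
```

drive_tool(
  fingers=[1,1,1,1,1,1,1],
  delta_pos=[
    [0,0,0],
    [0,0,0],
    [0,0,-0.1],
    [0,0,-0.12],
    [0,0,-0.12],
    [0,0,-0.12],
    [0,0,0],
  ],
  rot=[
    [0,0,0],
    [0,0,0],
    [0,0,0],
    [0,0,0],
    [0,0,0],
    [0,0,0],
    [0,0,0],
  ],
)

```text
clock: 14.1
tcp_pos: [0.4723, -0.182, 0.3059]
ee_rot: [2.105, 2.317, 0.005]
ft_force: [0.3, 0.9, 0.1]
opening: -0.006
grip_force: 0.0
```

Run:
```python
from h import *
im,d=r.camera('scene');W=cloud('scene',d).reshape(-1,3)
dd=W[:,:2]-[.467,-.3475];a=np.radians(95.4);x=dd@[np.cos(a),np.sin(a)];y=dd@[-np.sin(a),np.cos(a)]
m=(x>.14)&(x<.19)&(y>-.03)&(y<.05)&(W[:,2]>.03)&(W[:,2]<.2);print('bar',m.sum(),np.c_[x,y,W[:,2]][m].min(0),np.c_[x,y,W[:,2]][m].max(0),np.median(x[m]))
m=(x>.14)&(x<.19)&(y>-.1)&(y<-.03)&(W[:,2]>.07)&(W[:,2]<.13);print('up',m.sum())
plan([[.45,-.18,.3],[.45,.15,.3],[.492,.3275,.3],[.492,.3275,.1],[.492,.3275,.012]],-37.5)
```

```text
bar 87 [ 0.14121905 -0.02907692  0.03061522] [0.17329639 0.03918762 0.05490439] 0.162400519398995
up 0
tcp [ 0.4716 -0.1817  0.3022] yaw 5.5 q [-0.44 -0.01  1.29  0.    1.86 -0.54] t 14.15 F [-0.3  0.8 -0.8]
 to [ 0.45 -0.18  0.3 ] delta [-0.0235 -0.0364  0.0045] rows>= 0.3484932862163353
 to [0.45 0.15 0.3 ] delta [ 0.5236 -0.4018  0.    ] rows>= 5.279999999999999
 to [0.492  0.3275 0.3   ] delta [ 0.3328 -0.1495  0.    ] rows>= 2.91842149114894
 to [0.492  0.3275 0.1   ] delta [0.  0.  0.4] rows>= 3.1999999999999997
 to [0.492  0.3275 0.012 ] delta [0.    0.    0.176] rows>= 1.4080000000000001
 turn [1.700e-03 2.000e-04 2.388e-01] rows>= 4.012300974995463
```

drive_tool(
  fingers=[0,0,0,0,0,0],
  delta_pos=[
    [0,0,0],
    [0,0,0],
    [0,0,0],
    [0,0,0],
    [0,0,0],
    [0,0,0],
  ],
  rot=[
    [0,0,0.048],
    [0,0,0.048],
    [0,0,0.048],
    [0,0,0.048],
    [0,0,0.047],
    [0,0,0],
  ],
)

```text
clock: 14.9
tcp_pos: [0.4704, -0.1813, 0.2979]
ee_rot: [-2.815, -1.389, 0.002]
ft_force: [0.1, 0.4, 0.7]
opening: 1.004
grip_force: 0.0
```

drive_tool(
  fingers=[0,0,0,0,0,0,0],
  delta_pos=[
    [0.083,-0.073,0],
    [0.083,-0.073,0],
    [0.083,-0.073,0],
    [0.083,-0.073,0],
    [0.083,-0.073,0],
    [0.085,-0.073,0],
    [0,0,0],
  ],
  rot=[
    [0,0,0],
    [0,0,0],
    [0,0,0],
    [0,0,0],
    [0,0,0],
    [0,0,0],
    [0,0,0],
  ],
)

```text
clock: 15.78
tcp_pos: [0.4484, 0.1533, 0.2984]
ee_rot: [-2.811, -1.4, 0.003]
ft_force: [0.5, -0.4, 0.2]
opening: 1.003
grip_force: 0.0
```

drive_tool(
  fingers=[0,0,0,0,0,0,0,0],
  delta_pos=[
    [0.083,-0.037,0],
    [0.083,-0.037,0],
    [0.083,-0.037,0],
    [0.083,-0.039,0],
    [0,0,0.12],
    [0,0,0.12],
    [0,0,0.1],
    [0,0,0],
  ],
  rot=[
    [0,0,0],
    [0,0,0],
    [0,0,0],
    [0,0,0],
    [0,0,0],
    [0,0,0],
    [0,0,0],
    [0,0,0],
  ],
)

```text
clock: 16.77
tcp_pos: [0.489, 0.3253, 0.1244]
ee_rot: [2.817, 1.389, -0.016]
ft_force: [0.4, -0.2, 0.6]
opening: 0.998
grip_force: 0.0
```

Run:
```python
from h import *
plan([[.492,.3275,.1],[.492,.3275,.012]],-37.5)
o=[]
for c in('scene','top'):
    im,d=r.camera(c);u,v=pix(c,[.492,.3275,.07])[0].astype(int)
    o.append(cv2.resize(im[v-40:v+40,u-40:u+40,::-1],(400,400),interpolation=cv2.INTER_CUBIC))
cv2.imwrite('pics/g6.png',np.hstack(o))
```

```text
tcp [0.489  0.3253 0.1244] yaw -37.5 q [ 0.52  0.28  1.33 -0.    1.54  1.18] t 16.77 F [ 0.4 -0.2  0.6]
 to [0.492  0.3275 0.1   ] delta [0.0072 0.0021 0.0488] rows>= 0.3954058516222678
 to [0.492  0.3275 0.012 ] delta [0.    0.    0.176] rows>= 1.4080000000000001
 turn [-0.0012  0.003   0.0001] rows>= 0.054766716633883765
```

View pics/g6.png

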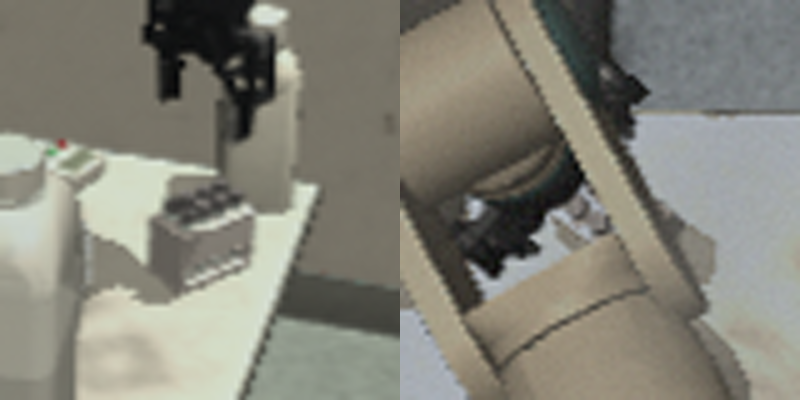

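drive_tool(
  fingers=[0,0,0,0,0],
  delta_pos=[
    [0.006,0.002,0.07],
    [0,0,0.08],
    [0,0,0.06],
    [0,0,0.01],
    [0,0,0],
  ],
  rot=[
    [0,0,0],
    [0,0,0],
    [0,0,0],
    [0,0,0],
    [0,0,0],
  ],
)

```text
clock: 17.5
tcp_pos: [0.4951, 0.33, 0.0223]
ee_rot: [-2.818, -1.388, -0.006]
ft_force: [0.5, 1.2, -0.8]
opening: 0.999
grip_force: 0.0
```

```bash
python3 -c "
from h import *
plan([[.492,.3275,.012]],-37.5)"
```

```text
tcp [0.4951 0.33   0.0223] yaw -37.5 q [0.53 0.39 1.41 0.   1.34 1.18] t 17.5 F [ 0.5  1.2 -0.8]
 to [0.492  0.3275 0.012 ] delta [-0.0077 -0.002   0.0206] rows>= 0.17639523137222732
 turn [ 0.0005 -0.0012 -0.0002] rows>= 0.02189072812558053
```

drive_tool(
  fingers=[0,0,1,1,1,1,1,1],
  delta_pos=[
    [-0.006,-0.002,0.019],
    [0,0,0],
    [0,0,0],
    [0,0,0],
    [0,0,0],
    [0,0,0],
    [0,0,0],
    [0,0,0],
  ],
  rot=[
    [0,0,0],
    [0,0,0],
    [0,0,0],
    [0,0,0],
    [0,0,0],
    [0,0,0],
    [0,0,0],
    [0,0,0],
  ],
  squeeze=35,
)

```text
clock: 18.5
tcp_pos: [0.4913, 0.3277, 0.0106]
ee_rot: [-2.818, -1.388, -0.002]
ft_force: [-0.5, -0.3, 5.7]
opening: 0.582
grip_force: 37.3
```

drive_tool(
  fingers=[1,1,1],
  delta_pos=[
    [0,0,-0.03],
    [0,0,-0.03],
    [0,0,0],
  ],
  rot=[
    [0,0,0],
    [0,0,0],
    [0,0,0],
  ],
)

```text
clock: 18.88
tcp_pos: [0.4919, 0.328, 0.042]
ee_rot: [-2.818, -1.388, -0.005]
ft_force: [-0.9, 0.1, -3.1]
opening: 0.581
grip_force: 36.7
```

Run:
```python
from h import *
plan([[.492,.3275,.012]],-37.5)
im,d=r.camera('scene');u,v=pix('scene',[.492,.3275,.07])[0].astype(int)
W=cloud('scene',d)
x=cv2.resize(im[v-40:v+40,u-40:u+40,::-1],(480,480),interpolation=cv2.INTER_CUBIC)
cv2.imwrite('pics/g7.png',x)
```

```text
tcp [0.4919 0.328  0.042 ] yaw -37.6 q [0.53 0.35 1.41 0.   1.38 1.18] t 18.88 F [-0.9  0.1 -3.1]
 to [0.492  0.3275 0.012 ] delta [-0.0006  0.0008  0.0599] rows>= 0.4793606955452072
 turn [ 0.0004 -0.001  -0.0003] rows>= 0.018396729387216055
```

View pics/g7.png

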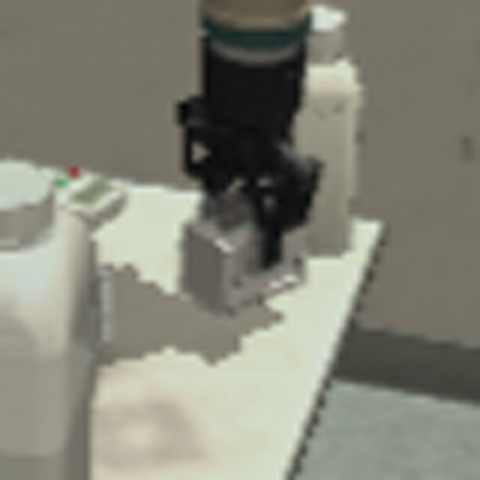

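drive_tool(
  fingers=[1,1,1,1,1,1,1],
  delta_pos=[
    [0,0,-0.1],
    [0,0,-0.12],
    [0,0,-0.12],
    [0,0,-0.12],
    [0,0,-0.1],
    [0,0,0],
    [0,0,0],
  ],
  rot=[
    [0,0,0],
    [0,0,-0.04],
    [0,0,-0.04],
    [0,0,-0.04],
    [0,0,-0.04],
    [0,0,-0.04],
    [0,0,-0.039],
  ],
)

```text
clock: 19.8
tcp_pos: [0.491, 0.3275, 0.3199]
ee_rot: [-2.108, -2.329, 0.0]
ft_force: [-0.1, -0.1, -2.5]
opening: 0.583
grip_force: 37.6
```

```bash
python3 -c "
from h import *
plan([[.45,.15,.32],[.45,-.18,.32],[.4723,-.4033,.32],[.4723,-.4033,.12],[.4723,-.4033,.035]],5.4);print(r.get_obs()['opening'])"
```

```text
tcp [0.491  0.3275 0.3199] yaw 5.7 q [0.53 0.25 0.98 0.   1.92 0.43] t 19.8 F [-0.1 -0.1 -2.5]
 to [0.45 0.15 0.32] delta [-3.456e-01 -1.151e-01 -2.000e-04] rows>= 2.9142569408451737
 to [ 0.45 -0.18  0.32] delta [-0.6571 -0.0621  0.    ] rows>= 5.279999999999999
 to [ 0.4723 -0.4033  0.32  ] delta [-0.4488  0.0024  0.    ] rows>= 3.5905718318953044
 to [ 0.4723 -0.4033  0.12  ] delta [0.  0.  0.4] rows>= 3.2
 to [ 0.4723 -0.4033  0.035 ] delta [0.   0.   0.17] rows>= 1.3599999999999999
 turn [-0.     -0.      0.0017] rows>= 0.028162070586342427
0.5827634113120149
```

drive_tool(
  fingers=[1,1,1,1],
  delta_pos=[
    [-0.087,-0.029,0],
    [-0.087,-0.029,0],
    [-0.087,-0.029,0],
    [-0.085,-0.028,0],
  ],
  rot=[
    [0,0,0],
    [0,0,0],
    [0,0,0],
    [0,0,0],
  ],
)

```text
clock: 20.3
tcp_pos: [0.4495, 0.1484, 0.3193]
ee_rot: [-2.113, -2.325, 0.001]
ft_force: [1.2, 0.4, -2.2]
opening: 0.586
grip_force: 37.7
```

drive_tool(
  fingers=[1,1,1,1,1,1,1],
  delta_pos=[
    [-0.094,-0.009,0],
    [-0.094,-0.009,0],
    [-0.094,-0.009,0],
    [-0.094,-0.009,0],
    [-0.094,-0.009,0],
    [-0.094,-0.009,0],
    [-0.093,-0.008,0],
  ],
  rot=[
    [0,0,0],
    [0,0,0],
    [0,0,0],
    [0,0,0],
    [0,0,0],
    [0,0,0],
    [0,0,0],
  ],
)

```text
clock: 21.18
tcp_pos: [0.4503, -0.1817, 0.3194]
ee_rot: [-2.113, -2.324, 0.0]
ft_force: [0.7, 0.3, -3.1]
opening: 0.582
grip_force: 37.7
```

drive_tool(
  fingers=[1,1,1,1,1,1],
  delta_pos=[
    [-0.09,0,0],
    [-0.09,0,0],
    [-0.09,0,0],
    [-0.09,0,0],
    [-0.089,0.002,0],
    [0,0,0],
  ],
  rot=[
    [0,0,0],
    [0,0,0],
    [0,0,0],
    [0,0,0],
    [0,0,0],
    [0,0,0],
  ],
)

```text
clock: 21.92
tcp_pos: [0.4723, -0.4061, 0.3165]
ee_rot: [-2.113, -2.318, 0.0]
ft_force: [0.4, -0.1, -3.1]
opening: 0.581
grip_force: 37.7
```

drive_tool(
  fingers=[1,1,1,1,1],
  delta_pos=[
    [0,0,0.1],
    [0,0,0.12],
    [0,0,0.12],
    [0,0,0.12],
    [0,0,0],
  ],
  rot=[
    [0,0,0],
    [0,0,0],
    [0,0,0],
    [0,0,0],
    [0,0,0],
  ],
)

```text
clock: 22.55
tcp_pos: [0.4705, -0.4004, 0.0841]
ee_rot: [-2.104, -2.316, -0.001]
ft_force: [-0.0, -0.4, -1.3]
opening: 0.582
grip_force: 37.8
```

Run:
```python
from h import *
plan([[.4723,-.4033,.06],[.4723,-.4033,.0166]],5.4)
im,d=r.camera('scene');u,v=pix('scene',[.472,-.4,.07])[0].astype(int)
W=cloud('scene',d).reshape(-1,3)
dd=W[:,:2]-[.467,-.3475];a=np.radians(95.4);X=np.c_[dd@[np.cos(a),np.sin(a)],dd@[-np.sin(a),np.cos(a)],W[:,2]]
c=im.reshape(-1,3).max(1)
m=(X[:,0]>-.15)&(X[:,0]<.02)&(abs(X[:,1])<.06)&(X[:,2]>.05)&(X[:,2]<.11)&(c>100)
q=X[m];print(len(q),np.percentile(q,[1,50,99],axis=0).round(4))
x=cv2.resize(im[v-50:v+50,u-50:u+50,::-1],(500,500),interpolation=cv2.INTER_CUBIC)
cv2.imwrite('pics/g8.png',x)
```

```text
tcp [ 0.4705 -0.4004  0.0841] yaw 5.5 q [-0.76  0.4   1.27  0.    1.49 -0.86] t 22.55 F [-0.  -0.4 -1.3]
 to [ 0.4723 -0.4033  0.06  ] delta [-0.0062  0.0031  0.0481] rows>= 0.388913922781341
 to [ 0.4723 -0.4033  0.0166] delta [0.     0.     0.0868] rows>= 0.6943999999999999
 turn [-0.0025 -0.003   0.0006] rows>= 0.06643873319789566
167 [[-0.0935 -0.0252  0.0553]
 [-0.0905 -0.0042  0.0905]
 [ 0.0013  0.0269  0.1098]]
```

View pics/g8.png

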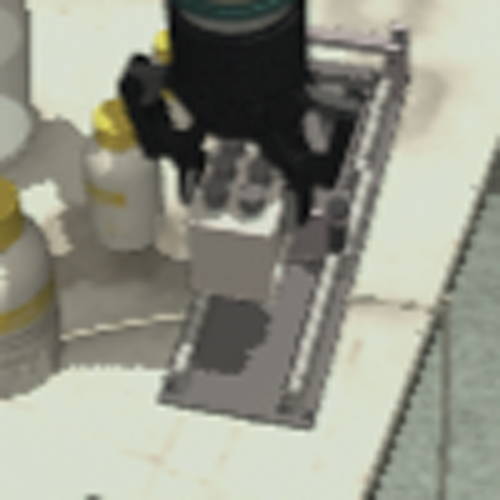

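drive_tool(
  fingers=[1,1,1,1,1,1],
  delta_pos=[
    [-0.006,0.002,0.03],
    [0,0,0.04],
    [0,0,0.03],
    [0,0,0.015],
    [0,0,0],
    [0,0,0],
  ],
  rot=[
    [0,0,0],
    [0,0,0],
    [0,0,0],
    [0,0,0],
    [0,0,0],
    [0,0,0],
  ],
)

```text
clock: 23.35
tcp_pos: [0.4747, -0.4068, 0.0332]
ee_rot: [2.112, 2.324, 0.0]
ft_force: [0.3, -0.0, -2.4]
opening: 0.586
grip_force: 37.8
```

```bash
python3 -c "
from h import *
plan([[.4723,-.4033,.0166]],5.4)"
```

```text
tcp [ 0.4747 -0.4068  0.0332] yaw 5.5 q [-0.77  0.45  1.3   0.    1.39 -0.86] t 23.35 F [ 0.3 -0.  -2.4]
 to [ 0.4723 -0.4033  0.0166] delta [ 0.0074 -0.004   0.0332] rows>= 0.2739983568465565
 turn [0.0003 0.0003 0.0004] rows>= 0.00881906844446559
```

drive_tool(
  fingers=[1,1,1,1,1],
  delta_pos=[
    [0.007,-0.004,0.01],
    [0,0,0.01],
    [0,0,0.009],
    [0,0,0],
    [0,0,0],
  ],
  rot=[
    [0,0,0],
    [0,0,0],
    [0,0,0],
    [0,0,0],
    [0,0,0],
  ],
)

```text
clock: 23.98
tcp_pos: [0.4721, -0.4033, 0.0181]
ee_rot: [2.113, 2.325, 0.0]
ft_force: [-0.3, 0.3, -2.0]
opening: 0.581
grip_force: 37.8
```

drive_tool(
  fingers=[1,1,1],
  delta_pos=[
    [0,0,0.003],
    [0,0,0],
    [0,0,0],
  ],
  rot=[
    [0,0,0],
    [0,0,0],
    [0,0,0],
  ],
)

```text
clock: 24.35
tcp_pos: [0.4722, -0.4033, 0.0167]
ee_rot: [2.113, 2.324, 0.0]
ft_force: [0.4, -1.2, -1.1]
opening: 0.581
grip_force: 37.9
```

drive_tool(
  fingers=[1,1,0.35,0.3,0.2,0.2,0.2,0.2],
  delta_pos=[
    [0,0,0.002],
    [0,0,0],
    [0,0,0],
    [0,0,0],
    [0,0,0],
    [0,0,-0.04],
    [0,0,-0.08],
    [0,0,-0.1],
  ],
  rot=[
    [0,0,0],
    [0,0,0],
    [0,0,0],
    [0,0,0],
    [0,0,0],
    [0,0,0],
    [0,0,0],
    [0,0,0],
  ],
)

```text
clock: 25.35
tcp_pos: [0.4717, -0.4029, 0.1273]
ee_rot: [-2.112, -2.324, -0.0]
ft_force: [0.4, -0.4, 0.6]
opening: 0.799
grip_force: 0.0
```

```bash
cat > chk.py <<'E'
from h import *
a=np.radians(95.4)
for c,o in(('scene',(.4685,-.3492)),('top',(.4658,-.3442))):
    im,d=r.camera(c);W=cloud(c,d).reshape(-1,3);dd=W[:,:2]-o
    X=np.c_[dd@[np.cos(a),np.sin(a)],dd@[-np.sin(a),np.cos(a)],W[:,2]];cc=im.reshape(-1,3).max(1)
    m=(X[:,0]>-.15)&(X[:,0]<.2)&(abs(X[:,1])<.031)&(X[:,2]>.057)&(X[:,2]<.07)&(cc>110)
    q=X[m];print(c,len(q),np.percentile(q,[2,50,98],axis=0).round(4).tolist())
    m=(abs(X[:,1])<.025)&(abs(X[:,0])<.08)&(X[:,2]>.035)&(X[:,2]<.052)
    print(' z35-52 x',np.percentile(X[m,0],[5,50,95]).round(3) if m.any() else '')
T=lambda x,y,z:[.467-.0941*x-.9956*y,-.3475+.9956*x-.0941*y,z]
E
python3 - <<'E'
from chk import *
plan([T(-.135,0,.13),T(-.135,0,.035),T(-.11,0,.035),T(0.06,0,.035)],5.4)
E
```

```text
scene 219 [[-0.094, -0.0218, 0.0581], [-0.0733, -0.0006, 0.0651], [-0.0128, 0.0279, 0.069]]
 z35-52 x [-0.076 -0.03   0.002]
top 44 [[-0.0917, -0.0262, 0.0575], [-0.0672, -0.0076, 0.0659], [0.0224, 0.0107, 0.0698]]
 z35-52 x [-0.013 -0.     0.002]
tcp [ 0.4745 -0.4055  0.1348] yaw 5.5 q [-0.77  0.35  1.21  0.    1.56 -0.86] t 25.45 F [-0.3 -0.  -0. ]
 to [ 0.4797 -0.4819  0.13  ] delta [-0.153  -0.004   0.0096] rows>= 1.2271129393267957
 to [ 0.4797 -0.4819  0.035 ] delta [0.   0.   0.19] rows>= 1.52
 to [ 0.4774 -0.457   0.035 ] delta [0.05 0.   0.  ] rows>= 0.4000148337249511
 to [ 0.4614 -0.2878  0.035 ] delta [0.34 0.   0.  ] rows>= 2.7201008693296655
 turn [0.0029 0.0033 0.0004] rows>= 0.07405347387785761
```

drive_tool(
  fingers=[1,1,1,1,1,1,1],
  delta_pos=[
    [-0.076,-0.002,0],
    [-0.076,-0.002,0],
    [0,0,0],
    [0,0,0.07],
    [0,0,0.07],
    [0,0,0.06],
    [0,0,0],
  ],
  rot=[
    [0,0,0],
    [0,0,0],
    [0,0,0],
    [0,0,0],
    [0,0,0],
    [0,0,0],
    [0,0,0],
  ],
)

```text
clock: 26.32
tcp_pos: [0.4763, -0.477, 0.0232]
ee_rot: [-2.109, -2.322, -0.001]
ft_force: [0.0, 0.4, -0.4]
opening: 0.0
grip_force: 0.0
```

Run:
```python
from chk import *
plan([T(-.135,0,.027),T(-.11,0,.027),T(.065,0,.027)],5.4)
im,d=r.camera('scene');W=cloud('scene',d);t=r.get_obs()['tcp_pos']
m=(im.max(2)<90)&(abs(W[...,0]-t[0])<.03)&(abs(W[...,1]-t[1])<.03)&(W[...,2]>.02)
print(np.sort(W[m][:,2])[:15].round(3),W[m][np.argsort(W[m][:,2])[:15]].mean(0))
```

```text
scene 53 [[-0.0895, -0.0212, 0.0592], [-0.0368, -0.0161, 0.0652], [-0.0121, -0.0085, 0.0681]]
 z35-52 x [-0.039 -0.002  0.002]
top 128 [[-0.0869, -0.0227, 0.0579], [-0.0338, -0.0019, 0.0655], [0.0004, 0.0262, 0.0692]]
 z35-52 x [-0.014 -0.011  0.002]
tcp [ 0.4779 -0.479   0.0273] yaw 5.5 q [-0.84  0.6   1.11  0.    1.43 -0.94] t 26.43 F [ 0.5 -0.2  0.7]
 to [ 0.4797 -0.4819  0.027 ] delta [-0.0061  0.003   0.0007] rows>= 0.054420254885739476
 to [ 0.4774 -0.457   0.027 ] delta [0.05 0.   0.  ] rows>= 0.4000148337249511
 to [ 0.4609 -0.2828  0.027 ] delta [0.35 0.   0.  ] rows>= 2.8001038360746553
 turn [0.0004 0.0004 0.0005] rows>= 0.013115948767758538
[0.048 0.052 0.053 0.053 0.053 0.054 0.054 0.055 0.055 0.056 0.056 0.056
 0.056 0.056 0.057] [ 0.47945684 -0.48686952  0.05417797]
```

drive_tool(
  fingers=[1,1,1,1,1,1,1,1],
  delta_pos=[
    [0.02,0,0],
    [0.02,0,0],
    [0.02,0,0],
    [0.025,0,0],
    [0.025,0,0],
    [0.025,0,0],
    [0.025,0,0],
    [0,0,0],
  ],
  rot=[
    [0,0,0],
    [0,0,0],
    [0,0,0],
    [0,0,0],
    [0,0,0],
    [0,0,0],
    [0,0,0],
    [0,0,0],
  ],
)

```text
clock: 27.48
tcp_pos: [0.4698, -0.3981, 0.0256]
ee_rot: [-2.111, -2.325, -0.001]
ft_force: [0.2, -0.0, -0.7]
opening: 0.001
grip_force: 0.0
```

Run:
```python
from chk import *
plan([T(.05,0,.027),T(.065,0,.027)],5.4)
im,d=r.camera('scene');u,v=pix('scene',T(0,0,.05))[0].astype(int)
cv2.imwrite('pics/g9.png',cv2.resize(im[v-50:v+50,u-50:u+50,::-1],(500,500),interpolation=cv2.INTER_CUBIC))
```

```text
scene 10 [[-0.0291, -0.0204, 0.0606], [0.0374, -0.0159, 0.0654], [0.0468, -0.012, 0.0673]]
 z35-52 x [-0.06  -0.037 -0.015]
top 77 [[-0.0404, -0.0261, 0.0575], [0.0263, -0.0048, 0.066], [0.0473, 0.0244, 0.0695]]
 z35-52 x [0.04  0.043 0.057]
tcp [ 0.4696 -0.3986  0.0251] yaw 5.5 q [-0.76  0.44  1.33  0.    1.37 -0.86] t 27.57 F [-0.9  0.3 -0.1]
 to [ 0.4623 -0.2977  0.027 ] delta [ 0.2022  0.0043 -0.0038] rows>= 1.6181896122768633
 to [ 0.4609 -0.2828  0.027 ] delta [0.03 0.   0.  ] rows>= 0.24000890023497048
 turn [-0.0001 -0.0005  0.0005] rows>= 0.0122886191180576
```

drive_tool(
  fingers=[1,1,1,1,1,1,1,1],
  delta_pos=[
    [0.025,0.001,0],
    [0.025,0.001,0],
    [0.025,0.001,0],
    [0.025,0.001,-0.002],
    [0.025,0,0],
    [0.025,0,-0.002],
    [0.025,0,0],
    [0,0,0],
  ],
  rot=[
    [0,0,0],
    [0,0,0],
    [0,0,0],
    [0,0,0],
    [0,0,0],
    [0,0,0],
    [0,0,0],
    [0,0,0],
  ],
)

```text
clock: 28.62
tcp_pos: [0.4635, -0.3109, 0.0275]
ee_rot: [-2.111, -2.326, -0.001]
ft_force: [0.5, -0.8, -0.3]
opening: 0.0
grip_force: 0.0
```

Run:
```python
from chk import *
plan([T(.05,0,.027),T(.065,0,.027)],5.4)
```

```text
scene 15 [[0.0481, -0.0163, 0.0571], [0.0855, -0.0114, 0.0641], [0.1049, 0.0288, 0.0676]]
 z35-52 x [0.027 0.05  0.055]
top 86 [[0.0479, -0.0197, 0.0578], [0.1132, 0.0003, 0.0651], [0.1653, 0.0255, 0.0697]]
 z35-52 x 
tcp [ 0.4635 -0.3118  0.0276] yaw 5.5 q [-0.66  0.29  1.52  0.    1.33 -0.75] t 28.73 F [ 0.3  0.  -0.1]
 to [ 0.4623 -0.2977  0.027 ] delta [0.0283 0.0003 0.0012] rows>= 0.22645407295832218
 to [ 0.4609 -0.2828  0.027 ] delta [0.03 0.   0.  ] rows>= 0.24000890023497048
 turn [ 0.0001 -0.0001  0.0005] rows>= 0.00866497870937272
```

drive_tool(
  fingers=[1,1,1,1,1,1],
  delta_pos=[
    [0.012,0,0],
    [0.012,0,0],
    [0.01,0,0],
    [0.01,0,0],
    [0,0,0],
    [0,0,0],
  ],
  rot=[
    [0,0,0],
    [0,0,0],
    [0,0,0],
    [0,0,0],
    [0,0,0],
    [0,0,0],
  ],
)

```text
clock: 29.48
tcp_pos: [0.4611, -0.2898, 0.0274]
ee_rot: [-2.112, -2.324, -0.001]
ft_force: [-1.5, -0.0, 0.9]
opening: -0.002
grip_force: 0.9
```

drive_tool(
  fingers=[1,1,1,1],
  delta_pos=[
    [0.005,0,0],
    [0.005,0,0],
    [0,0,0],
    [0,0,0],
  ],
  rot=[
    [0,0,0],
    [0,0,0],
    [0,0,0],
    [0,0,0],
  ],
)

```text
clock: 29.98
tcp_pos: [0.4607, -0.285, 0.0274]
ee_rot: [-2.113, -2.325, -0.0]
ft_force: [-1.0, 0.1, 0.4]
opening: -0.001
grip_force: 0.5
```

drive_tool(
  fingers=[1,1,1],
  delta_pos=[
    [0.005,0,0],
    [0,0,0],
    [0,0,0],
  ],
  rot=[
    [0,0,0],
    [0,0,0],
    [0,0,0],
  ],
)

```text
clock: 30.35
tcp_pos: [0.4605, -0.2824, 0.0274]
ee_rot: [-2.112, -2.325, -0.001]
ft_force: [-0.0, -0.4, 0.1]
opening: -0.004
grip_force: 0.0
```

drive_tool(
  fingers=[1,1,1],
  delta_pos=[
    [0.004,0,0],
    [0,0,0],
    [0,0,0],
  ],
  rot=[
    [0,0,0],
    [0,0,0],
    [0,0,0],
  ],
)

```text
clock: 30.72
tcp_pos: [0.4609, -0.2819, 0.0281]
ee_rot: [2.111, 2.322, -0.001]
ft_force: [2.1, -4.8, -1.7]
opening: -0.004
grip_force: 2.8
```

drive_tool(
  fingers=[1,1,1],
  delta_pos=[
    [0.003,0,0],
    [0,0,0],
    [0,0,0],
  ],
  rot=[
    [0,0,0],
    [0,0,0],
    [0,0,0],
  ],
)

```text
clock: 31.1
tcp_pos: [0.461, -0.2817, 0.0286]
ee_rot: [2.11, 2.32, -0.003]
ft_force: [1.7, -10.9, 0.2]
opening: 0.001
grip_force: 5.2
```

Run:
```python
from chk import *
plan([T(.065,0,.027)],5.4)
```

```text
scene 18 [[0.0268, -0.0165, 0.0571], [0.081, -0.0109, 0.0653], [0.1374, 0.0289, 0.0682]]
 z35-52 x [-0.003  0.     0.079]
top 81 [[0.0768, -0.0186, 0.0592], [0.1353, 0.0036, 0.0658], [0.1575, 0.0294, 0.0697]]
 z35-52 x 
tcp [ 0.461  -0.2817  0.0286] yaw 5.4 q [-0.62  0.23  1.58 -0.    1.32 -0.71] t 31.2 F [  2.5 -10.3  -1.2]
 to [ 0.4609 -0.2828  0.027 ] delta [-0.0021 -0.0004  0.0032] rows>= 0.031203561403239093
 turn [0.0008 0.0018 0.0001] rows>= 0.03283437767453064
```

drive_tool(
  fingers=[1,1,1,1,1,1,1,1],
  delta_pos=[
    [-0.008,0,0],
    [-0.008,0,0],
    [0,0,0],
    [0,0,-0.06],
    [0,0,-0.1],
    [0,0,-0.12],
    [0,0,-0.12],
    [0,0,0],
  ],
  rot=[
    [0,0,0],
    [0,0,0],
    [0,0,0],
    [0,0,0],
    [0,0,0],
    [0,0,0],
    [0,0,0],
    [0,0,0],
  ],
)

```text
clock: 32.2
tcp_pos: [0.4626, -0.2881, 0.2336]
ee_rot: [2.105, 2.317, 0.002]
ft_force: [0.1, 0.5, -0.7]
opening: -0.0
grip_force: 0.0
```

drive_tool(
  fingers=[1,1,1,1],
  delta_pos=[
    [-0.1,-0.07,0],
    [-0.1,-0.07,0],
    [-0.1,-0.07,0],
    [0,0,0],
  ],
  rot=[
    [0,0,0],
    [0,0,0],
    [0,0,0],
    [0,0,0],
  ],
)

```text
clock: 32.7
tcp_pos: [0.3679, -0.449, 0.2253]
ee_rot: [-2.117, -2.317, -0.0]
ft_force: [0.3, 0.1, 0.0]
opening: 0.003
grip_force: 0.0
```

Run:
```python
from chk import *
print(r.get_obs()['tcp_pos'],r.get_obs()['clock'])
im,d=r.camera('scene');W=cloud('scene',d).reshape(-1,3);dd=W[:,:2]-[.4685,-.3492]
X=np.c_[dd@[np.cos(a),np.sin(a)],dd@[-np.sin(a),np.cos(a)],W[:,2]]
def s(n,lo,hi):
    q=X[((X>lo)&(X<hi)).all(1)];print(n,len(q),np.percentile(q,[2,50,98],axis=0).round(4).tolist() if len(q) else '')
s('gate',(-.02,-.03,.02),(.07,.024,.054))
s('rackbody',(.06,-.03,.012),(.175,.03,.064))
s('racktop',(.03,-.04,.058),(.19,.04,.1))
s('bar',(.155,-.03,.035),(.19,.06,.057))
q=W[(abs(W[:,0]-.364)<.05)&(abs(W[:,1]+.35)<.05)&(W[:,2]>.09)&(W[:,2]<.13)];print('bottle',len(q),q.mean(0),q.max(0))
for t in('tall_bottle','cups','dish'):
    for c,dd in(('top',np.load('top.npz')['d']),):
        for k in r.search_frame(t,c)[:2]: print(t,k['rect'],round(k['confidence'],2))
```

```text
scene 160 [[0.0754, -0.0173, 0.0575], [0.096, -0.0022, 0.0648], [0.1577, 0.0302, 0.0686]]
 z35-52 x [-0.002  0.002  0.079]
top 193 [[-0.0001, -0.0187, 0.058], [0.1159, 0.0052, 0.0655], [0.156, 0.03, 0.0694]]
 z35-52 x [-0.003  0.001  0.002]
[ 0.37027158 -0.44634613  0.22602699] 32.8
gate 134 [[-0.0027, -0.0297, 0.0211], [-0.0001, -0.0036, 0.0373], [0.004, 0.0216, 0.0536]]
rackbody 265 [[0.075, -0.0294, 0.0133], [0.0791, -0.0065, 0.0403], [0.1647, 0.0288, 0.0634]]
racktop 312 [[0.0757, -0.0171, 0.0599], [0.1071, 0.0046, 0.0685], [0.1556, 0.0311, 0.0859]]
bar 20 [[0.1557, -0.0295, 0.0409], [0.1632, -0.0213, 0.049], [0.1738, 0.0398, 0.0516]]
bottle 75 [ 0.36223043 -0.34996287  0.09787946] [ 0.37721694 -0.33209517  0.10244458]
tall_bottle [103.0, 151.0, 34.3, 30.8] 0.8
tall_bottle [311.5, 168.3, 89.9, 34.6] 0.4
cups [205.7, 190.2, 21.7, 23.6] 0.96
cups [265.0, 161.2, 19.7, 17.7] 0.54
dish [263.9, 159.7, 19.3, 19.1] 0.86
```

```bash
python3 -c "
from station import r
print(r.sign_off())"
```

```text
the job is handed in; nothing more can be done
None
```

I handed the job in at about 33 s: the rack is upright against the lowered stop with the gate shut behind it, the stray bottle stands upright on the bench clear of the track, and the tall bottle, cups and dish are where they were.

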